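Unhook the aligner's hung cover and set the knob beneath it

TASK

Open the lamp aligner: take its hung cover by the handle, first swing the lower end up until the cover is about level while its nib stays hooked on the rail, then lift the nib off the rail and lay the cover flat in the steel tray, right way up and without dropping it. Then turn the knob that was under the cover until its pointer stands at the long index mark. Leave the vial, the beaker and the lamp where they are.

Things in the scene. Friction and masses are not known exactly. Their poses are not given: they have to be found in the camera images.
- aligner: Grey wedge-shaped bench unit, fixed, 175 deep x 144 wide x 148 mm tall. Origin: centre of its underside on the table; x from its low front to its high back, y left, z up. Its deck rises from front to back at 30 degrees (upslope = cos30*x + sin30*z, deck normal = -sin30*x + cos30*z). Two side cheeks, 132 mm apart; at the low end a sill, at the top a hook rail and behind it a hood.
- rail_mid (a point): Middle of the axis of the round hook rail (4 mm radius, along the aligner's y), at x = 31, z = 109 mm in the aligner's frame. Behind it a fixed hood (4 mm thick) covers the cover's top end with 3 mm to spare, so the hung cover cannot be lifted straight off. The hood's lower edge is 28 mm upslope of the rail axis, its underside 10.5 mm above that axis along the deck normal.
- cover: Loose aluminium plate 167 x 120 x 3 mm, about 0.15 kg, hung on the slope like a roof tile. Origin: underside of the plate below the middle of the handle. x points along the plate to its upper end, z out of its upper side. Plate from x = -30 to 137 mm; nib below it at the rail, and two 9 mm feet at x = -22 mm that rest on the sill. Laid flat it stands on nib and feet, origin 9 mm up.
- handle (a point): Point in the handle of the cover, 24 mm above the plate's underside. The handle is a grey fin, 12 mm thick (cover's y), 40 mm long (cover's x), rising to 30 mm above the plate's underside: grip it across its 12 mm with the tool square to the plate. The fin's moulded base is 22 mm wide up to 6 mm above the plate's underside. Grip firmly (45 N), or the plate pivots in the pads.
- nib (a point): Middle of the rail-side face of the cover's nib, 99 mm along x from the cover's origin, 5 mm below the plate. The nib (4 mm thick, 112 wide, 9 deep) hooks behind the rail. To free it: swing the cover about the rail's axis by about 30 degrees, until level, easing it 3 mm to the back so the nib does not drag on the rail; raise it 12 mm (16 mm free), draw it 35 mm to the front, then up.
- cover_mid (a point): Middle of the cover plate's underside, 53.5 mm along x from the cover's origin.
- tray: Fixed open steel tray, 230 (x) x 190 (y) x 16 mm, walls and floor 4 mm (inner floor 4 mm above the table). Origin: centre of its underside.
- tray_in (a point): Centre of the tray's inner floor, 4 mm above the table.
- knob (a joint): Angle of the black adjustment knob on the sloping deck under the cover, about the deck's normal, counter-clockwise positive seen from above the deck; 0 = pointer at the long index mark, which lies straight upslope of the knob. Range -1.7 to 1.7; stiff (0.03 N m), stays where it is left. It starts clockwise of the mark (negative).
- knob_grip (a point): On the knob's axis, 17 mm above the deck, at the height to grip; at x = -7 mm, z = +75 mm in the aligner's frame. Its x points along the knob's bar to the white pointer, its z along the deck's normal. The bar is 12 mm thick, 36 mm long and spans 8 to 26 mm above the deck, on a 41 mm disc whose top is 9 mm above the deck.
- vial_tall: Bystander: screw-cap vial, 27 mm across, 65 mm tall, standing left of the work. Origin: centre of its underside.
- glass_beaker: Bystander: small beaker, 46 mm across, 58 mm tall, standing left of the work. Origin: centre of its underside.
- lamp: Bystander: hollow cathode lamp, 161 mm long, 37 mm thick, lying right of the work. Origin: centre of its underside.

How it is judged:
By the outcome, as a careful person would: the job done as asked, in the order asked, and still so for the second after the job is handed in, with the robot touching nothing.
It also fails if it takes over 54 s, if anything falls off the work surface, if the arm or the gripper's body presses on something with over 40 N, if the wrist force passes 120 N, or if a joint passes its speed limit or range.

ROBOT

A 6-joint arm with a two-finger parallel gripper is mounted at the origin on a cart in front of the work surface, level with it; the furniture and walls round the work are solid. World frame = base frame: x ahead of the robot, y to its left, z up, the work surface at z = 0. Lengths are in mm, angles in degrees, forces in N, time in s.
With the tool pointing down it reaches from about 300 to 850 mm from the base axis. Payload 4.2 kg.
Tool frame: the origin (TCP) lies midway between the tips of the shut fingers; the grasp point (between the pads) lies 19 mm behind it; z points along the fingers, y is the line along which they close (so a half turn about z gives the same grasp; the last joint's range is limited). The gripper opens to 91 mm and grips with 3 to 60 N. Pads are 32 mm wide; open, the fingers measure 118 mm over their backs; the gripper's body (76 mm by 178 mm) begins 60 mm behind the grasp point.
Start: joints at [-74.255, 18.312, 89.639, -0, 72.044, -1.146], TCP at [167.068, -550.21, 213.976] pointing down, gripper open.
Joint ranges: [-177.97, 177.97], [-48.28, 115.42], [12.27, 149.76], [-77.06, 257.06], [2.81, 150.46], [-146.56, 146.56]. Speed limits (degrees/s): [147.25, 147.25, 180, 180, 180, 180].

INTERFACE

Orientations are given as [roll, pitch, yaw] about the fixed x, y, z axes, in that order (R = Rz(yaw) Ry(pitch) Rx(roll)).
In Python, from workcell import env gives the robot as it stands.
- The arm moves only by the shell command python3 -m jog 'ROWS' [FORCE]. ROWS is a JSON object of lists of equal length, an entry for each row: "jaw": the finger opening in mm, from 0 to 91.2; "slide": the shift along the tool's x, y, z in units of 30 mm (1.0 is 30 mm), a list of three; "spin": the turn about the tool's z in units of 8 degrees (1.0 is 8 degrees). In form: {"jaw": [jaw, ...], "slide": [[dx, dy, dz], ...], "spin": [spin, ...]}. A call has 1 to 10 rows; each row shifts and turns the commanded pose from where the row before left it, along the tool's axes as they then stand; what a row does not reach is not made up. A row lasts 1/10 s, in which the tool goes at most 50 mm and 8.59 degrees, less where a joint would pass 70% of its speed; a pose out of reach is approached as far as the arm can. A call is refused whole if a number of a shift passes 1 or a number of a turn 1, either way. A call with a gripper value outside its range is refused whole. The fingers move at their own pace and stop on an object; FORCE is the grip in N (left out, the last holds). Time passes only in rows, so rows that do not move let the fingers close. It gives the time, the measured TCP pose, the force, the opening and the grip force at its end, in the units of the state.
- env.state(): the state, without advancing time (a new reading comes with each control period).
- env.grab_frame(name): name is "scene" or "top" or "wrist"; returns the picture (420x560x3 uint8, red, green, blue); there is no depth.
- env.camera_model(name): a dict with "fx", "fy", "cx", "cy" (pixels), "D" ([k1, k2, p1, p2, k3] as OpenCV has them; the pictures are not rectified), "camera_from_world" (4x4, takes a point from world to camera coordinates). Camera axes: x right, y up, looking along -z (the intrinsics and any distortion apply to the point x, -y, -z); pixel columns grow to the right and rows downward; lengths in mm; the calibration is good to about 2 mm. A picture is of the moment at which its call begins: read the wrist's pose just before it. camera_model takes no time and is no camera call; for the wrist camera it gives the pose at the moment of the call.
- env.job_done(): hands the job in; it is judged then, once.
The state is a dict: "time_s": time; "qpos": joint angles; "qvel": joint speeds; "effort": joint torques, N m; "ee_pos": TCP position; "ee_rot": TCP orientation; "force": force on the tool from outside, world axes, zero at the start; "torque": the same for the moment, N m; "gripper_width": finger opening in mm; "gripper_force": force on a finger pad.
Only numpy, scipy, OpenCV 4.12 (cv2) and the standard library are available. Lean on these libraries where they do the work, as an engineer would, in place of code of your own. Each camera call takes 0.05 s, during which the arm holds its last target. There are 200 camera calls.

## Working session

There is one attempt and no reset: what is moved stays moved. The work goes in short steps, Python scripts to look and compute and a shell command to move; the robot and the scene stay as the last step left them, time stands still between calls to the robot, and variables do not carry over. Pictures are saved under pics/ and viewed, at most 14 in all, crops included, and the job is handed in when it is done.

```bash
ls; mkdir -p pics; python3 - <<'E'
from workcell import env
import cv2
for n in("scene","top"):
    cv2.imwrite(f"pics/{n}0.png",env.grab_frame(n)[:,:,::-1])
    m=env.camera_model(n);print(n,m["fx"],m["cx"],m["cy"],m["D"]);print(m["camera_from_world"])
print(env.state())
E
```

```text
pics
scene 392.57650524007624 284.7856861350567 210.0145527936177 [-0.0781757  0.         0.         0.         0.       ]
[[-9.27013925e-01  3.74713096e-01 -1.53388120e-02  4.96242959e+02]
 [-2.80985301e-01 -6.66886697e-01  6.90151718e-01  7.46599134e+01]
 [ 2.48379638e-01  6.44090234e-01  7.23502126e-01 -1.15044542e+03]
 [ 0.00000000e+00  0.00000000e+00  0.00000000e+00  1.00000000e+00]]
top 518.548321271138 272.41276465017194 213.16929646305576 [-0.1204562  0.         0.         0.         0.       ]
[[ 9.30053276e-03 -9.99956746e-01  7.76766800e-05 -1.08560813e+01]
 [ 9.94086633e-01  9.25433980e-03  1.08194837e-01 -5.34154778e+02]
 [-1.08190876e-01 -9.29052278e-04  9.94129705e-01 -1.33049542e+03]
 [ 0.00000000e+00  0.00000000e+00  0.00000000e+00  1.00000000e+00]]
{'time_s': 0.1, 'qpos': array([-7.42528409e+01,  1.83464514e+01,  8.96985054e+01, -7.69712152e-04,
        7.20451101e+01, -1.14613560e+00]), 'qvel': array([-0.06285123, -0.18778955, -0.27189758, -0.0819151 ,  0.08705003,
        0.01352824]), 'effort': array([-8.37846474e-04, -4.13331449e+01, -2.32509148e+01,  7.29020778e-02,
        4.21626039e-02, -4.90886862e-05]), 'ee_pos': array([ 166.96088994, -549.7528258 ,  213.22584138]), 'ee_rot': array([-1.79909936e+02, -1.06985655e-03,  1.68935317e+01]), 'force': array([ 0.08063516, -0.02846054,  0.51396785]), 'torque': array([-0.02360453,  0.04636055, -0.00367076]), 'gripper_force': 0.0, 'gripper_width': 91.67155962705945}
```

View pics/scene0.png

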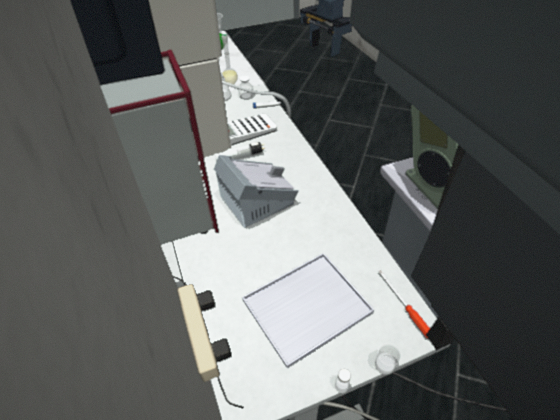

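View pics/top0.png

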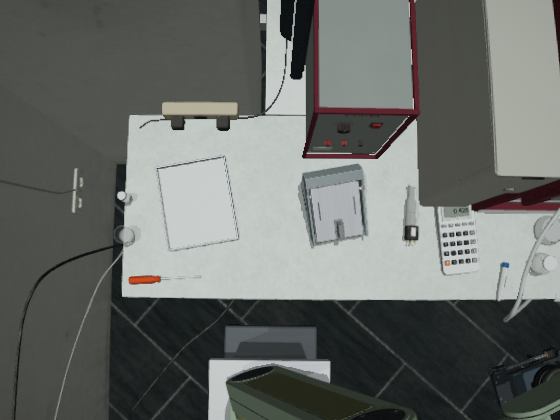

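The scene view shows the aligner near (258,190) and the tray at (308,310). In the top view the aligner is near (335,205), with its handle at (339,230) toward the robot, and the tray is near (198,203). I'll zoom in on both in the top view.

```bash
cat > h.py <<'E'
import numpy as np,cv2
from workcell import env
def K(m): return np.array([[m["fx"],0,m["cx"]],[0,m["fy"],m["cy"]],[0,0,1.]])
def rays(m,px):
    u=cv2.undistortPoints(np.array(px,float).reshape(-1,1,2),K(m),np.array(m["D"],float)).reshape(-1,2)
    T=np.array(m["camera_from_world"]);d=np.c_[u[:,0],-u[:,1],-np.ones(len(u))]@T[:3,:3]
    return -T[:3,:3].T@T[:3,3],d
def onz(m,px,z):
    c,d=rays(m,px);z=np.broadcast_to(z,len(d));return c+d*((z-c[2])/d[:,2])[:,None]
def proj(m,P):
    T=np.array(m["camera_from_world"]);p=np.atleast_2d(P)@T[:3,:3].T+T[:3,3];p=p*[1,-1,-1]
    return cv2.projectPoints(p,np.zeros(3),np.zeros(3),K(m),np.array(m["D"],float))[0].reshape(-1,2)
E
python3 - <<'E'
import cv2
a=cv2.imread("pics/top0.png")
b=cv2.resize(a[150:260,145:385],None,fx=3.3,fy=3.3,interpolation=cv2.INTER_CUBIC)
cv2.imwrite("pics/c0.png",b)
from h import *
m=env.camera_model("top")
print(onz(m,[(157,168),(225,156),(239,239),(170,250)],16).round(1))
print(onz(m,[(339,230)],86).round(1))
E
```

```text
[[655.  305.8  16. ]
 [688.9 122.9  16. ]
 [466.4  81.5  16. ]
 [435.3 263.6  16. ]]
[[ 487.1 -173.3   86. ]]
```

View pics/c0.png

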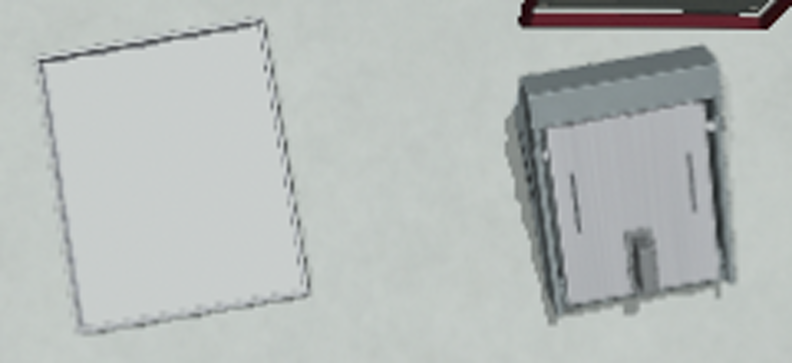

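The crop shows the tray corners at about (40,60), (263,20), (310,295) and (82,330), and the handle at about (643,260). The tray measures 225 x 186 mm against 230 x 190 given, with a yaw of about 10.7°. The aligner's yaw looks similar. Next I'll bring the wrist camera over the aligner.

```bash
python3 -m jog '{"jaw":[70,70,70,70,70,70,70,70,70,70],"slide":[[0.5,-0.35,-0.3],[0.95,-0.7,-0.3],[0.95,-0.7,-0.3],[0.95,-0.7,-0.3],[0.95,-0.7,-0.3],[0.95,-0.7,-0.3],[0.95,-0.7,-0.3],[0.95,-0.7,-0.3],[0.95,-0.7,-0.3],[0.95,-0.7,-0.3]],"spin":[0,0,0,0,0,0,0,0,0,0]}' 45
python3 -m jog '{"jaw":[70,70,70,70,70],"slide":[[0.95,-0.7,0],[0.95,-0.7,0],[0.6,-0.5,0],[0,0,0],[0,0,0]],"spin":[0.4,0.4,0,0,0]}'
python3 - <<'E'
from h import *
s=env.state();print(s["time_s"],s["ee_pos"],s["ee_rot"])
m=env.camera_model("wrist");np.save("w1.npy",m,allow_pickle=True)
cv2.imwrite("pics/w1.png",env.grab_frame("wrist")[:,:,::-1])
print(np.array(m["camera_from_world"]),rays(m,[(280,210)]),m["D"])
E
```

```text
time_s: 1.1
ee_pos: [369.4, -278.1, 304.8]
ee_rot: [180.0, -0.0, 16.9]
force: [1.6, -0.0, 0.4]
gripper_width: 69.8
gripper_force: 0.0
time_s: 1.6
ee_pos: [427.5, -206.1, 304.1]
ee_rot: [180.0, 0.0, 10.6]
force: [-0.8, 0.0, -0.4]
gripper_width: 69.9
gripper_force: 0.0
1.6 [ 427.46361099 -206.14421281  304.12813133] [1.79985266e+02 2.73067488e-02 1.05895826e+01]
[[ 1.82962536e-01 -9.83119731e-01  5.52015634e-04 -2.80266087e+02]
 [ 9.49254016e-01  1.76513829e-01 -2.60306899e-01 -3.16310821e+02]
 [ 2.55815411e-01  4.81504135e-02  9.65525770e-01 -5.75859390e+02]
 [ 0.00000000e+00  0.00000000e+00  0.00000000e+00  1.00000000e+00]] (array([ 498.85121777, -191.97401784,  473.82390368]), array([[-0.25462275, -0.04731946, -0.96588321]])) [-0.01252418  0.          0.          0.          0.        ]
```

View pics/w1.png

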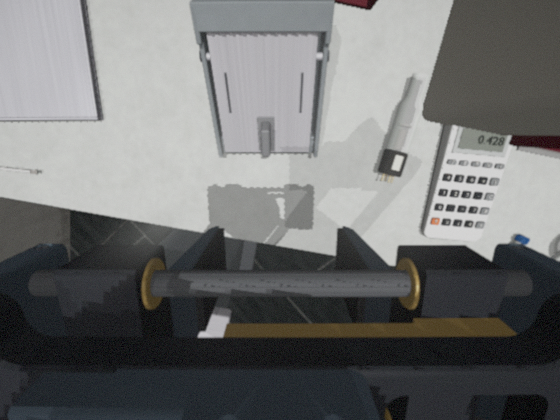

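The wrist view shows the plate from about (207,35) to (318,155), with the fin at (265,140) and the hood's lower edge at row 32. I'll enlarge that region to pick points accurately.

```bash
python3 - <<'E'
import cv2
a=cv2.imread("pics/w1.png")
cv2.imwrite("pics/c1.png",cv2.resize(a[20:165,195:345],None,fx=4,fy=4,interpolation=cv2.INTER_CUBIC))
E
```

```text
(no output)
```

View pics/c1.png

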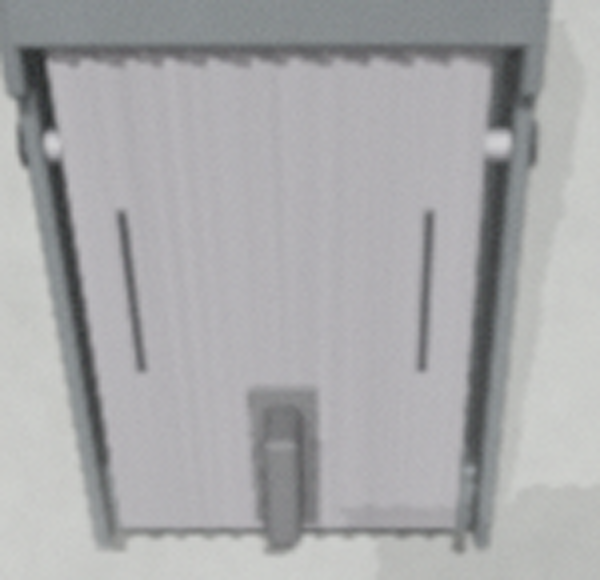

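The crop shows the following points:
- The plate's lower edge runs from (112,528) to (462,532).
- The rail ends show as white spots at (52,143) and (498,143).
- The hood's lower edge is at row 48.
- The fin's top spans (282,443) to (283,545).

I'll fit a planar pose to these using their known heights.

```bash
python3 - <<'E'
from h import *
m=np.load("w1.npy",allow_pickle=True).item()
c=np.array([(112,528),(462,532),(52,143),(498,143),(282,443),(283,545)],float)
px=(c+.5)/4-.5+[195,20]
M=np.array([(-80.8,60,52.6),(-80.8,-60,52.6),(29.5,63,112),(29.5,-63,112),(-51,0,100.9),(-85.6,0,80.9)])
W=onz(m,px,M[:,2]);print(W.round(1))
a=M[:,:2]-M[:,:2].mean(0);b=W[:,:2]-W[:,:2].mean(0)
y=np.arctan2((a[:,0]*b[:,1]-a[:,1]*b[:,0]).sum(),(a*b).sum())
R=np.array([[np.cos(y),-np.sin(y)],[np.sin(y),np.cos(y)]])
t=W[:,:2].mean(0)-R@M[:,:2].mean(0)
print(np.degrees(y),t,(W[:,:2]-M[:,:2]@R.T-t).round(1).tolist())
for n,p in(("handle",(-65.3,0)),("knob",(-7,0)),("rail",(31,0))): print(n,R@p+t)
# check in other cams
t3=lambda P:np.c_[P[:,:2]@R.T+t,P[:,2]]
for n in("top","scene"): print(n,proj(env.camera_model(n),t3(M)).round(1).tolist())
print(proj(m,t3(np.array([(48.,66,135.6),(48.,-66,135.6),(50,66,132),(50,-66,132)]))))
# tray edges seen in wrist: right edges
T=env.camera_model("top")
print((proj(T,t3(M))-[145,150])*3.3)
E
```

```text
[[ 457.8 -116.1   52.6]
 [ 479.3 -239.5   52.6]
 [ 567.2  -95.7  112. ]
 [ 590.3 -220.1  112. ]
 [ 497.9 -173.3  100.9]
 [ 465.4 -178.3   80.9]]
10.228606280997765 [ 548.87890915 -163.41754297] [[-0.9, 2.6], [-0.7, -2.6], [0.5, 0.5], [1.2, 0.0], [-0.8, -0.9], [0.8, 0.4]]
handle [ 484.61671738 -175.01326238]
knob [ 541.99015965 -164.66057568]
rail [ 579.38622836 -157.91268383]
top [[316.2, 241.9], [361.9, 233.9], [309.1, 196.8], [358.9, 188.4], [339.4, 224.9], [340.9, 239.1]]
scene [[294.2, 187.7], [271.7, 164.1], [258.3, 187.5], [235.5, 161.0], [272.9, 166.1], [283.8, 167.2]]
[[198.7375754   30.66373124]
 [325.42756288  31.33695859]
 [199.54380134  29.698366  ]
 [324.99254341  30.36633349]]
[[564.79906658 303.15685163]
 [715.80723132 277.00444171]
 [541.45979396 154.44419903]
 [705.97602462 126.66012558]
 [641.57687898 247.15201041]
 [646.3993824  294.01536859]]
```

The fit is good to about 2 mm and agrees with the top view. The aligner's origin is at (549,-163) with a yaw of 10.2°, and the handle is at (485,-175). I'll move above the handle.

```bash
python3 -m jog '{"jaw":[50,50,50,50,50,50,50,50,50,50],"slide":[[0.69,-0.224,0.5],[0.69,-0.224,0.9],[0.69,-0.224,0.9],[0,0,0.9],[0,0,0.9],[0,0,0.9],[0,0,0.9],[0,0,0.56],[0,0,0],[0,0,0]],"spin":[0,0,0,0,0,0,0,0,0,0]}' 5
python3 - <<'E'
from h import *
cv2.imwrite("pics/w2.png",env.grab_frame("wrist")[:,:,::-1])
E
```

```text
time_s: 2.65
ee_pos: [485.0, -176.6, 110.6]
ee_rot: [180.0, -0.0, 10.4]
force: [0.7, 1.2, 0.4]
gripper_width: 49.7
gripper_force: 0.0
```

View pics/w2.png

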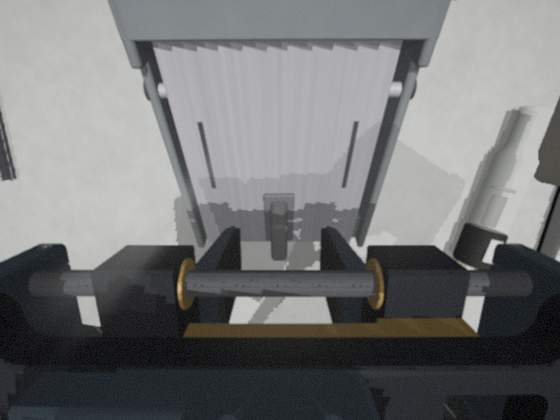

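The fin at (279,235) sits centred between the fingers. I'll lower the gripper and close it lightly.

```bash
python3 -m jog '{"jaw":[50,50,50,50,0,0,0,0,0,0],"slide":[[0,0,0.4],[0,0,0.4],[0,0,0.26],[0,0,0],[0,0,0],[0,0,0],[0,0,0],[0,0,0],[0,0,0],[0,0,0]],"spin":[0,0,0,0,0,0,0,0,0,0]}' 6
```

```text
time_s: 3.7
ee_pos: [485.2, -175.7, 78.5]
ee_rot: [180.0, -0.0, 10.5]
force: [0.1, -0.1, 0.6]
gripper_width: 11.9
gripper_force: 6.0
```

The grip is good (11.9 mm, 6 N). I'll swing it in arc steps about the rail and let the fin pivot in the light grip.

```bash
python3 -m jog '{"jaw":[0,0,0,0,0,0,0,0,0,0],"slide":[[-0.012,0,-0.1],[-0.012,0,-0.1],[-0.012,0,-0.11],[-0.011,0,-0.11],[0.002,0,-0.11],[0.002,0,-0.11],[0.002,0,-0.11],[0.001,0,-0.1],[0,0,0],[0,0,0]],"spin":[0,0,0,0,0,0,0,0,0,0]}' 6
python3 - <<'E'
from h import *
cv2.imwrite("pics/s3.png",cv2.resize(env.grab_frame("scene")[110:250,180:340,::-1],None,fx=3.7,fy=3.7,interpolation=cv2.INTER_CUBIC))
cv2.imwrite("pics/w3.png",env.grab_frame("wrist")[:,:,::-1])
s=env.state();print(s["force"],s["torque"])
E
```

```text
time_s: 4.7
ee_pos: [484.0, -176.0, 103.9]
ee_rot: [180.0, -0.0, 10.5]
force: [-1.4, -0.2, -1.8]
gripper_width: 12.0
gripper_force: 6.0
[-0.31362144 -0.14978255 -1.40849383] [0.01662773 0.04474293 0.00796302]
```

View pics/s3.png

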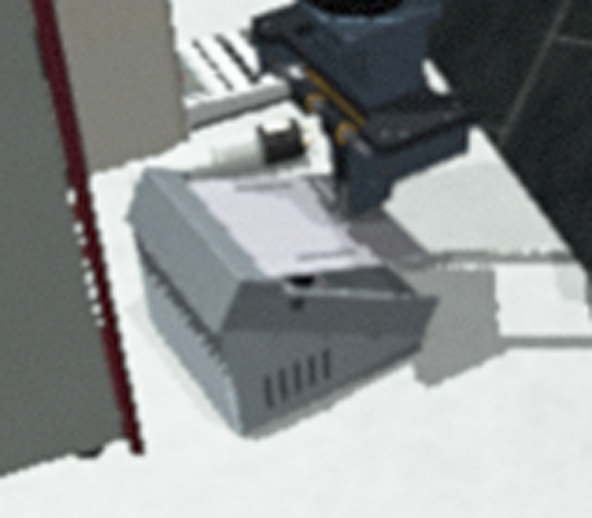

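The view shows the front of the plate raised above the cheeks, near (330,270), with its top end still under the hood. The force is only about 1.5 N, so I'll do the second half.

```bash
python3 -m jog '{"jaw":[0,0,0,0,0,0,0,0,0,0],"slide":[[0.014,0,-0.1],[0.014,0,-0.11],[0.016,0,-0.11],[0.018,0,-0.11],[0.025,0,-0.105],[0.03,0,-0.105],[0.032,0,-0.105],[0.034,0,-0.105],[0,0,0],[0,0,0]],"spin":[0,0,0,0,0,0,0,0,0,0]}' 6
python3 - <<'E'
from h import *
m=env.camera_model("wrist");np.save("w4.npy",m,allow_pickle=True)
cv2.imwrite("pics/w4.png",env.grab_frame("wrist")[:,:,::-1])
cv2.imwrite("pics/s4.png",env.grab_frame("scene")[:,:,::-1])
s=env.state();print(s["force"],s["torque"])
a=cv2.imread("pics/w4.png")[:240,60:500];b=cv2.imread("pics/s4.png")[120:240,200:340]
b=cv2.resize(b,None,fx=3,fy=3);c=np.zeros((600,440,3),np.uint8);c[:240]=a;c[240:]=0;c[240:,:420]=b;
cv2.imwrite("pics/c4.png",c)
E
```

```text
time_s: 5.8
ee_pos: [490.5, -175.0, 129.7]
ee_rot: [180.0, -0.1, 10.5]
force: [1.2, -0.1, -1.5]
gripper_width: 11.8
gripper_force: 6.0
[ 0.20480464 -0.55392623 -1.47760308] [-0.00574141  0.07865607 -0.02502596]
```

View pics/c4.png

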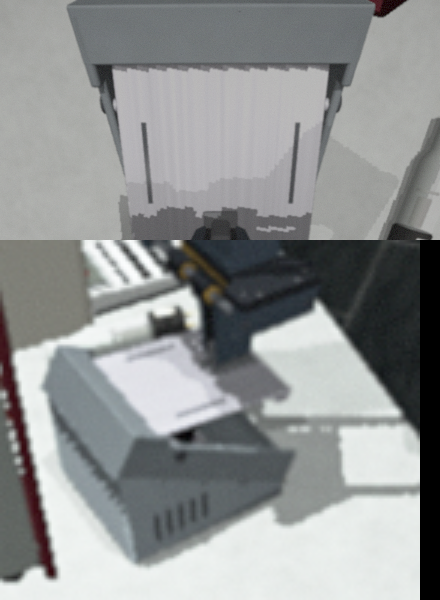

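The upper half shows the plate with its slots from (203,123) to (211,203) and from (358,123) to (351,203), in full-picture pixels. The gap between them should tell me the tilt.

```bash
python3 - <<'E'
from h import *
def refine(f,px,off=0):
    pass
m1=np.load("w1.npy",allow_pickle=True).item();m4=np.load("w4.npy",allow_pickle=True).item()
c=(np.array([(121,211),(431,211),(142,371),(422,371)],float)+.5)/4-.5+[195,20]
# slot points in w1 via plane: plate top plane tilted 30deg, through aligner frame
y=np.radians(10.23);ax=np.array([np.cos(y),np.sin(y),0]);o=np.array([548.88,-163.42,0])
P0=o+ax*(31-3.5)+[0,0,109+6.06];n=-.5*ax+[0,0,.866]
C,d=rays(m1,c);P=C+d*(((P0-C)@n)/(d@n))[:,None]
s=(P-P0)@(ax*.866+[0,0,.5]);print("upslope",s.round(1),"sep",np.linalg.norm(P[0]-P[1]),np.linalg.norm(P[2]-P[3]))
g=cv2.cvtColor(cv2.imread("pics/w4.png"),cv2.COLOR_BGR2GRAY)
b=((g<90)*255).astype(np.uint8)
n_,l,st,ce=cv2.connectedComponentsWithStats(b)
q=[]
for i in range(1,n_):
    x,y0,w,h,a=st[i]
    if h>60 and w<20 and y0>100 and y0<150 and a<500:
        ys,xs=np.where(l==i);k=np.polyfit(ys,xs,1);q+=[(np.polyval(k,ys.min()),ys.min()),(np.polyval(k,ys.max()),ys.max())];print(x,y0,w,h)
q=sorted(q);print(q)
for z in(100,108,116,124,132,140):
    W=onz(m4,q,z);
    W=W[np.argsort(np.array(q)[:,1])];print(z,np.linalg.norm(W[0]-W[1]),np.linalg.norm(W[2]-W[3]),((W[:2].mean(0)-W[2:].mean(0))@ax))
E
```

```text
upslope [-16.5 -16.  -66.  -65.5] sep 90.42142188186706 90.04214663688788
349 124 10 79
[(np.float64(350.165799079015), np.int64(202)), (np.float64(357.1832023031255), np.int64(124))]Traceback (most recent call last):
  File "<stdin>", line 22, in <module>
IndexError: index 2 is out of bounds for axis 0 with size 2
```

```bash
python3 - <<'E'
from h import *
m4=np.load("w4.npy",allow_pickle=True).item()
g=cv2.cvtColor(cv2.imread("pics/w4.png"),cv2.COLOR_BGR2GRAY).astype(float)
def sub(r,a,b):
    w=np.clip(np.median(g[r,a:b])-15-g[r,a:b],0,None);return (w*np.arange(a,b)).sum()/w.sum()
for rows in (range(130,180,4),):
    L=[];Rr=[]
    rr=list(range(128,200,3))
    kl=np.polyfit(rr,[sub(r,197,219) for r in rr],1);kr=np.polyfit(rr,[sub(r,343,365) for r in rr],1)
    for row in(123.5,202.5):
        q=[(np.polyval(kl,row),row),(np.polyval(kr,row),row)]
        print(row,q,[(z,round(float(np.linalg.norm(np.diff(onz(m4,q,z),axis=0))),1)) for z in(108,112,116,120,124)],onz(m4,q,116)[:,:2].round(1).tolist())
E
```

```text
123.5 [(np.float64(203.075347342974), 123.5), (np.float64(357.23517290080724), 123.5)] [(108, 98.0), (112, 96.0), (116, 93.9), (120, 91.9), (124, 89.8)] [[558.7, -113.9], [575.7, -206.3]]
202.5 [(np.float64(210.21498904331932), 202.5), (np.float64(350.1383481682612), 202.5)] [(108, 95.3), (112, 93.3), (116, 91.3), (120, 89.3), (124, 87.3)] [[510.3, -124.2], [526.8, -214.0]]
```

The slot gap suggests about 5° of tilt remains. The wrist torque (0.079 N m) also equals the cover's full weight moment, so friction in the pads may be holding the cover off the rail. I'll ease the grip to 3 N so it settles on the rail, then measure again.

```bash
python3 -m jog '{"jaw":[0,0,0,0,0,0],"slide":[[0,0,0],[0,0,0],[0,0,0],[0,0,0],[0,0,0],[0,0,0]],"spin":[0,0,0,0,0,0]}' 3
cat > tilt.py <<'E'
from h import *
F=[];T=[]
for i in range(4):
    s=env.state();F.append(s["force"]);T.append(s["torque"]);m4=env.camera_model("wrist");im=env.grab_frame("wrist")
print(s["time_s"],np.mean(F,0).round(2),np.mean(T,0).round(3))
cv2.imwrite("pics/wl.png",im[:,:,::-1])
g=cv2.cvtColor(im,cv2.COLOR_RGB2GRAY).astype(float)
def sub(r,a,b):
    w=np.clip(np.median(g[r,a:b])-15-g[r,a:b],0,None);return (w*np.arange(a,b)).sum()/w.sum() if w.sum() else np.nan
rr=np.arange(132,196,2);K2=[]
for a,b in((195,222),(340,368)):
    v=np.array([sub(r,a,b) for r in rr]);k=np.polyfit(rr,v,1);ok=abs(v-np.polyval(k,rr))<1.5;K2.append(np.polyfit(rr[ok],v[ok],1))
    # ends of slot
    rows=range(100,225);on=[r for r in rows if (lambda x:g[r,x-1:x+2].min()<g[r,x-8:x+9].max()-45)(int(round(np.polyval(K2[-1],r))))]
    print("slot rows",on[0],on[-1])
for row in(123.5,202.5):
    q=[(np.polyval(k,row),row) for k in K2]
    z=np.linspace(90,160,141);d=[np.linalg.norm(np.diff(onz(m4,q,h),axis=0)) for h in z]
    print(row,np.round(q,1).tolist(),[(S,round(float(np.interp(-S,-np.array(d),z)),1)) for S in(90,92)])
E
python3 tilt.py
```

```text
time_s: 6.5
ee_pos: [489.6, -175.0, 129.5]
ee_rot: [180.0, -0.0, 10.5]
force: [-0.7, -0.6, -1.1]
gripper_width: 11.7
gripper_force: 3.0
6.65 [ 0.15 -0.41 -0.24] [ 0.025 -0.143 -0.011]
slot rows 126 204
slot rows 126 204
123.5 [[206.3, 123.5], [354.0, 123.5]] [(90, 115.4), (92, 111.3)]
202.5 [[211.3, 202.5], [348.9, 202.5]] [(90, 115.1), (92, 111.0)]
```

It dropped onto the rail and is now level: both slot ends read z ≈ 115, which matches rail plus plate at 116. I'll grip it firmly, ease slightly and raise it 12 mm.

```bash
python3 -m jog '{"jaw":[0,0,0,0,0],"slide":[[0,0,0],[0,0,0],[0,0,0],[0,0,0],[0,0,0]],"spin":[0,0,0,0,0]}' 46
python3 -m jog '{"jaw":[0,0,0,0,0,0,0,0],"slide":[[0,0,-0.06],[0,0,-0.06],[0,0,-0.06],[0,0,-0.08],[0,0,-0.08],[0,0,-0.08],[0,0,0],[0,0,0]],"spin":[0,0,0,0,0,0,0,0]}' 46
python3 tilt.py
```

```text
time_s: 7.2
ee_pos: [489.4, -175.0, 129.4]
ee_rot: [180.0, -0.0, 10.5]
force: [1.6, 0.6, 0.3]
gripper_width: 11.7
gripper_force: 46.0
time_s: 8.0
ee_pos: [489.4, -175.0, 142.0]
ee_rot: [180.0, -0.0, 10.5]
force: [0.9, -0.6, -1.2]
gripper_width: 11.5
gripper_force: 46.0
8.15 [ 0.74 -0.28 -1.34] [-0.     0.034 -0.01 ]
slot rows 126 204
slot rows 126 204
123.5 [[206.3, 123.5], [353.9, 123.5]] [(90, 127.7), (92, 123.6)]
202.5 [[211.4, 202.5], [348.8, 202.5]] [(90, 127.3), (92, 123.3)]
```

The plate is locked level in the grip and rises with the tool. I'll draw it to the front and then lift.

```bash
python3 -m jog '{"jaw":[0,0,0,0,0,0,0,0,0,0],"slide":[[-0.1,0,-0.02],[-0.15,0,0],[-0.2,0,0],[-0.2,0,0],[-0.2,0,0],[-0.2,0,0],[-0.15,0,0],[-0.1,0,0],[0,0,-0.1],[0,0,-0.2]],"spin":[0,0,0,0,0,0,0,0,0,0]}' 46
python3 -m jog '{"jaw":[0,0,0,0,0,0,0,0,0,0],"slide":[[0,0,-0.3],[0,0,-0.4],[0,0,-0.4],[0,0,-0.4],[0,0,-0.3],[0,0,-0.1],[0,0,0],[0,0,0],[0,0,0],[0,0,0]],"spin":[0,0,0,0,0,0,0,0,0,0]}' 46
python3 tilt.py
python3 - <<'E'
from h import *
s=env.state();m=env.camera_model("wrist")
z=s["ee_pos"][2]-142+128
W=onz(m,[(206.3,125.5),(354,125.5),(211.4,204),(348.8,204)],z);print(s["ee_pos"],W.round(1))
r=W.mean(0)[:2]-s["ee_pos"][:2];y=np.radians(s["ee_rot"][2]);print("mid rel TCP in tool x,left",r@[np.cos(y),np.sin(y)],r@[-np.sin(y),np.cos(y)])
E
```

```text
time_s: 9.2
ee_pos: [450.9, -182.0, 151.6]
ee_rot: [-180.0, 0.0, 10.5]
force: [0.4, 0.3, -1.1]
gripper_width: 11.3
gripper_force: 46.0
time_s: 10.2
ee_pos: [450.7, -181.9, 208.0]
ee_rot: [-180.0, 0.1, 10.5]
force: [0.1, 0.0, -1.2]
gripper_width: 12.0
gripper_force: 46.0
10.35 [-0.17  0.21 -1.5 ] [-0.021  0.061 -0.017]
slot rows 126 204
slot rows 126 204
123.5 [[206.3, 123.5], [353.8, 123.5]] [(90, 160.0), (92, 160.0)]
202.5 [[211.4, 202.5], [348.9, 202.5]] [(90, 160.0), (92, 160.0)]
[ 450.96061077 -182.05357878  208.38722984] [[ 518.3 -123.   194.4]
 [ 534.6 -211.6  194.4]
 [ 469.8 -132.1  194.4]
 [ 486.1 -220.4  194.4]]
mid rel TCP in tool x,left 52.24951401135333 0.7743044038637734
```

The cover is free, level and held. Its middle is 52 mm ahead of the TCP, as expected. I'll carry it over to the tray.

```bash
python3 -m jog '{"jaw":[0,0,0,0,0,0,0,0,0,0],"slide":[[0.107,-0.3,0],[0.214,-0.6,0],[0.303,-0.85,0],[0.303,-0.85,0],[0.303,-0.85,0],[0.303,-0.85,0],[0.303,-0.85,0],[0.303,-0.85,0],[0.303,-0.85,0],[0.303,-0.85,0]],"spin":[0,0,0,0,0,0,0,0,0,0]}' 46
python3 -m jog '{"jaw":[0,0,0,0,0,0,0,0,0,0],"slide":[[0.303,-0.85,0],[0.303,-0.85,0],[0.303,-0.85,0],[0.268,-0.75,0],[0.16,-0.45,0],[0.078,-0.18,0],[0,0,0.1],[0,0,0.3],[0,0,0.3],[0,0,0.1]],"spin":[0,0,0,0,0,0,0,0,0,0]}' 46
python3 tilt.py | head -1
python3 - <<'E'
from h import *
T=env.grab_frame("top")[140:270,110:300,::-1];S=env.grab_frame("scene")[230:390,220:400,::-1]
c=np.zeros((400,780,3),np.uint8);T=cv2.resize(T,(380,260));S=cv2.resize(S,(390,347));c[:260,:380]=T;c[:347,390:]=S;cv2.imwrite("pics/c5.png",c)
E
```

```text
time_s: 11.4
ee_pos: [489.7, 61.8, 208.6]
ee_rot: [-180.0, -0.0, 10.5]
force: [0.3, 0.2, -0.5]
gripper_width: 11.7
gripper_force: 46.0
time_s: 12.4
ee_pos: [509.2, 182.6, 182.9]
ee_rot: [180.0, 0.2, 10.4]
force: [0.3, 0.3, -1.7]
gripper_width: 11.3
gripper_force: 46.0
12.55 [ 0.38 -0.25 -1.36] [0.002 0.053 0.012]
```

View pics/c5.png

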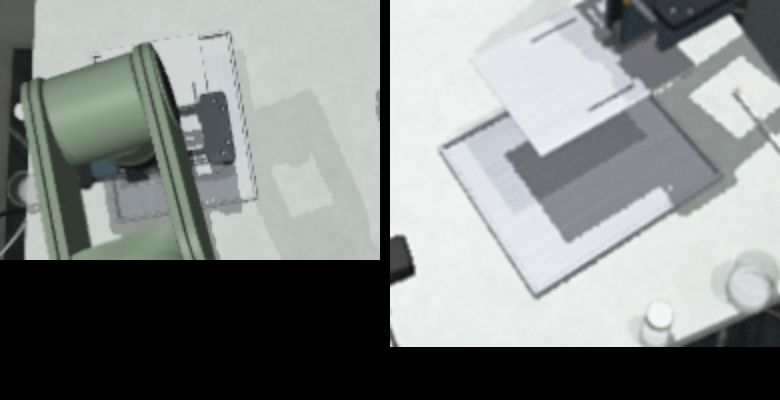

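The cover hangs over the tray, clear of the vial and beaker. I'll lower it, taking the last part slowly.

```bash
python3 -m jog '{"jaw":[0,0,0,0,0,0,0,0,0,0],"slide":[[0,0,0.3],[0,0,0.6],[0,0,0.7],[0,0,0.7],[0,0,0.7],[0,0,0.7],[0,0,0.5],[0,0,0.3],[0,0,0.1],[0,0,0]],"spin":[0,0,0,0,0,0,0,0,0,0]}' 46
python3 -m jog '{"jaw":[0,0,0,0,0,0,0,0],"slide":[[0,0,0.1],[0,0,0.1],[0,0,0.1],[0,0,0.07],[0,0,0.05],[0,0,0.03],[0,0,0],[0,0,0]],"spin":[0,0,0,0,0,0,0,0]}' 46
python3 tilt.py|head -1
```

```text
time_s: 13.7
ee_pos: [510.3, 183.7, 46.4]
ee_rot: [180.0, 0.0, 10.5]
force: [0.1, -1.3, -1.8]
gripper_width: 12.0
gripper_force: 46.0
time_s: 14.5
ee_pos: [510.3, 183.7, 33.1]
ee_rot: [180.0, -0.0, 10.5]
force: [0.2, 0.2, -1.2]
gripper_width: 11.4
gripper_force: 46.0
14.65 [-0.02  0.04 -1.33] [-0.021  0.046  0.028]
```

```bash
python3 -m jog '{"jaw":[0,0,0,0,0],"slide":[[0,0,0.03],[0,0,0.03],[0,0,0.015],[0,0,0],[0,0,0]],"spin":[0,0,0,0,0]}' 46
python3 tilt.py|head -1
```

```text
time_s: 15.2
ee_pos: [510.2, 183.7, 30.7]
ee_rot: [180.0, 0.0, 10.5]
force: [-0.0, -0.2, -2.1]
gripper_width: 11.8
gripper_force: 46.0
15.35 [ 0.31 -0.38 -1.54] [0.009 0.064 0.016]
```

```bash
python3 -m jog '{"jaw":[0,0,0,0,0],"slide":[[0,0,0.02],[0,0,0.02],[0,0,0],[0,0,0],[0,0,0]],"spin":[0,0,0,0,0]}' 46
python3 tilt.py|head -1
python3 -m jog '{"jaw":[0,0,0,0,0],"slide":[[0,0,0.02],[0,0,0.02],[0,0,0],[0,0,0],[0,0,0]],"spin":[0,0,0,0,0]}' 46
python3 tilt.py|head -1
```

```text
time_s: 15.9
ee_pos: [510.2, 183.7, 29.6]
ee_rot: [180.0, 0.0, 10.5]
force: [0.1, 0.3, -0.7]
gripper_width: 11.6
gripper_force: 46.0
16.05 [-0.13  0.06 -1.13] [ 0.034  0.034 -0.002]
time_s: 16.6
ee_pos: [510.3, 183.7, 29.4]
ee_rot: [180.0, -0.0, 10.5]
force: [-2.0, -0.5, 6.9]
gripper_width: 11.6
gripper_force: 46.0
16.75 [-1.46 -0.71  6.85] [-0.149  0.481 -0.012]
```

It made contact at 7 N. I'll ease the grip, open and rise.

```bash
python3 -m jog '{"jaw":[0,0,0],"slide":[[0,0,-0.02],[0,0,0],[0,0,0]],"spin":[0,0,0]}' 3
python3 -m jog '{"jaw":[50,50,50,50,50,50,50,50,50,50],"slide":[[0,0,0],[0,0,0],[0,0,0],[0,0,-0.2],[0,0,-0.5],[0,0,-0.9],[0,0,-0.9],[0,0,-0.9],[0,0,-0.9],[0,0,-0.9]],"spin":[0,0,0,0,0,0,0,0,0,0]}' 20
python3 - <<'E'
from h import *
cv2.imwrite("pics/w6.png",env.grab_frame("wrist")[:,:,::-1])
T=env.grab_frame("top")[130:270,110:390,::-1]
cv2.imwrite("pics/t6.png",T)
E
```

```text
time_s: 17.1
ee_pos: [510.4, 183.7, 29.3]
ee_rot: [180.0, -0.0, 10.5]
force: [-1.6, -0.7, 4.3]
gripper_width: 11.8
gripper_force: 3.0
time_s: 18.1
ee_pos: [510.1, 183.7, 186.5]
ee_rot: [180.0, -0.0, 10.5]
force: [0.0, 0.3, -0.3]
gripper_width: 50.0
gripper_force: 0.0
```

View pics/w6.png

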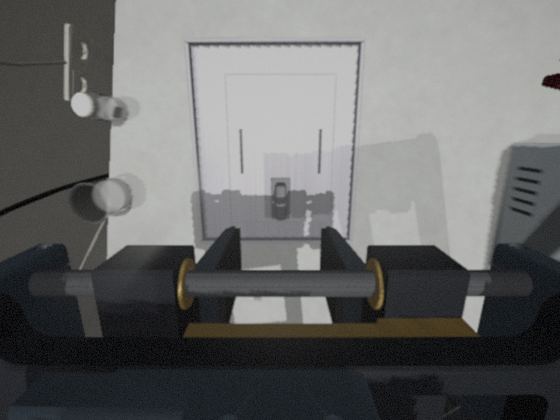

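The cover lies flat and centred in the tray (plate from about (227,75) to (335,235)), right way up. I'll go back to look at the knob.

```bash
python3 -m jog '{"jaw":[50,50,50,50,50,50,50,50,50,50],"slide":[[-0.092,0.3,-0.2],[-0.185,0.6,-0.2],[-0.262,0.85,-0.2],[-0.262,0.85,-0.2],[-0.262,0.85,-0.2],[-0.262,0.85,-0.2],[-0.262,0.85,-0.2],[-0.262,0.85,-0.2],[-0.262,0.85,0],[-0.262,0.85,0]],"spin":[0,0,0,0,0,0,0,0,0,0]}'
python3 -m jog '{"jaw":[60,60,60,60,60,60,60,60],"slide":[[-0.262,0.85,0],[-0.262,0.85,0],[-0.262,0.85,0],[-0.23,0.75,0],[-0.14,0.45,0],[-0.04,0.15,0],[0,0,0],[0,0,0]],"spin":[0,0,0,0,0,0,0,0]}'
python3 - <<'E'
from h import *
m=env.camera_model("wrist");np.save("w7.npy",m,allow_pickle=True)
im=env.grab_frame("wrist")[:,:,::-1];cv2.imwrite("pics/w7.png",im)
y=np.radians(10.23);o=np.array([548.88,-163.42])
A=np.array([(-7.,0,75),(1.5,0,60.3),(31,0,109)])
W=np.c_[A[:,:2]@np.array([[np.cos(y),np.sin(y)],[-np.sin(y),np.cos(y)]])+o,A[:,2]]
p=proj(m,W);print(p)
c=p[0].round().astype(int);x0,y0=max(c[0]-75,0),max(c[1]-55,0);print(x0,y0)
cv2.imwrite("pics/c7.png",cv2.resize(im[y0:y0+115,x0:x0+150],None,fx=5,fy=5,interpolation=cv2.INTER_CUBIC))
E
```

```text
time_s: 19.2
ee_pos: [481.0, -57.9, 232.0]
ee_rot: [-180.0, 0.1, 10.5]
force: [-0.4, 0.1, -0.5]
gripper_width: 50.0
gripper_force: 0.0
time_s: 20.0
ee_pos: [468.2, -177.2, 232.8]
ee_rot: [-180.0, 0.0, 10.5]
force: [-0.0, -0.2, -0.1]
gripper_width: 60.2
gripper_force: 0.0
[[281.92570434 130.48669301]
 [281.8986623  122.80789259]
 [282.35176541  88.63668632]]
207 75
```

View pics/c7.png

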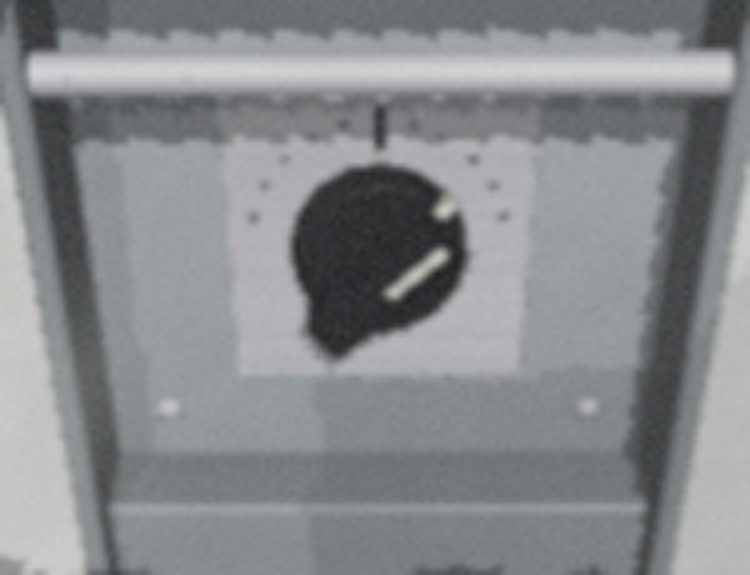

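The knob's white pointer runs from (388,296) to (447,252) in the crop, up and to the right, so it is clockwise of the mark at (380,128). I'll compute its angle on the bar-top plane.

```bash
cat > knob.py <<'E'
from h import *
y=np.radians(10.23);ax=np.array([np.cos(y),np.sin(y),0]);ay=np.array([-np.sin(y),np.cos(y),0]);az=np.array([0,0,1.]);o=np.array([548.88,-163.42,0])
u=ax*.866+az*.5;n=-.5*ax+.866*az
D=o+ax*1.5+az*60.3   # knob axis on deck
def deck(m,px,h):
    C,d=rays(m,px);P=C+d*(((D+n*h-C)@n)/(d@n))[:,None];return np.c_[(P-D)@u,(P-D)@ay]
E
python3 - <<'E'
from knob import *
m=np.load("w7.npy",allow_pickle=True).item()
f=lambda c:(np.array(c,float)+.5)/5-.5+[207,75]
a=deck(m,f([(388,296),(447,252)]),26);d=a[1]-a[0];print("ptr",a.round(1),np.degrees(np.arctan2(d[1],d[0])))
print("mark",deck(m,f([(380,105),(380,148)]),0).round(1))
print("disc L,R,top,bottom",deck(m,f([(292,248),(468,248),(380,165)]),9).round(1))
print("rail",onz(m,f([(30,72),(733,72)]),112).round(1),"exp",o+31*ax)
E
```

```text
ptr [[  1.2  -2.4]
 [ 11.5 -14.6]] -49.616694481096474
mark [[31.3 -0.5]
 [21.9 -0.6]]
disc L,R,top,bottom [[  3.1  18.7]
 [  3.3 -20.2]
 [ 22.3  -0.6]]
rail [[ 566.9  -93.8  112. ]
 [ 590.8 -223.2  112. ]] exp [ 579.3871853  -157.91439877    0.        ]
```

The knob is at about -50°, with its axis at the expected place. The tool can only stay vertical. My plan:
1. Grip the bar on its corners and spin 24°.
2. Open and spin back square.
3. Squeeze, so the parallel pads bring the pointer to the mark.

```bash
python3 -m jog '{"jaw":[60,60,60,60,60,60,60,60,60,60],"slide":[[0.4,0.02,0.3],[0.8,0.02,0.3],[0.8,0.02,0.4],[0.36,0,0.6],[0,0,0.8],[0,0,0.8],[0,0,0.8],[0,0,0.6],[0,0,0.3],[0,0,0]],"spin":[0,0,0,0,0,0,0,0,0,0]}' 15
python3 -m jog '{"jaw":[60,60,60,60,60,60],"slide":[[0,0,0.06],[0,0,0.1],[0,0,0.1],[0,0,0.1],[0,0,0.02],[0,0,0]],"spin":[0,0,0,0,0,0]}' 15
```

```text
time_s: 21.05
ee_pos: [537.9, -166.0, 84.4]
ee_rot: [-179.9, 0.1, 10.5]
force: [-1.2, -0.7, 1.3]
gripper_width: 60.2
gripper_force: 0.0
time_s: 21.65
ee_pos: [538.2, -166.9, 74.5]
ee_rot: [180.0, 0.0, 10.5]
force: [-0.1, -0.4, 0.4]
gripper_width: 59.7
gripper_force: 0.0
```

```bash
python3 -m jog '{"jaw":[5,5,5,5,5,5],"slide":[[0,0,0],[0,0,0],[0,0,0],[0,0,0],[0,0,0],[0,0,0]],"spin":[0,0,0,0,0,0]}' 15
```

```text
time_s: 22.25
ee_pos: [538.4, -166.9, 74.7]
ee_rot: [180.0, -0.0, 10.5]
force: [1.1, -0.6, 0.2]
gripper_width: 31.8
gripper_force: 15.0
```

It jammed at the corners (31.8 mm) as expected. I'll spin counter-clockwise.

```bash
python3 -m jog '{"jaw":[5,5,5,5,5,5,5,5,5],"slide":[[0,0.007,0],[0,0.007,0],[0,0.007,0],[0,0.007,0],[0,0.007,0],[0,0.007,0],[0,0,0],[0,0,0],[0,0,0]],"spin":[-0.5,-0.5,-0.5,-0.5,-0.5,-0.5,0,0,0]}' 15
```

```text
time_s: 23.15
ee_pos: [538.2, -168.0, 75.0]
ee_rot: [-180.0, 0.0, 34.4]
force: [-4.1, 0.6, 5.4]
gripper_width: 13.0
gripper_force: 15.9
```

The bar swung into line with the pads (13 mm opening). I'll spin back square with the bar held, then squeeze.

```bash
python3 -m jog '{"jaw":[5,5,5,5,5,5,5,5,5],"slide":[[0,-0.007,0],[0,-0.007,0],[0,-0.007,0],[0,-0.007,0],[0,-0.007,0],[0,-0.007,0],[0,0,0],[0,0,0],[0,0,0]],"spin":[0.5,0.5,0.5,0.5,0.5,0.5,0,0,0]}' 15
python3 -m jog '{"jaw":[5,5,5,5],"slide":[[0,0,0],[0,0,0],[0,0,0],[0,0,0]],"spin":[0,0,0,0]}' 30
```

```text
time_s: 24.05
ee_pos: [538.1, -166.6, 74.7]
ee_rot: [-180.0, -0.0, 10.5]
force: [-2.1, 2.9, 3.7]
gripper_width: 11.8
gripper_force: 15.0
time_s: 24.45
ee_pos: [538.1, -166.6, 74.7]
ee_rot: [-180.0, 0.0, 10.5]
force: [-2.3, 3.3, 4.7]
gripper_width: 11.8
gripper_force: 30.0
```

The opening is 11.8 mm, so the bar lies flat between the pads. I'll open, rise, back off and check the knob.

```bash
python3 -m jog '{"jaw":[40,40,40,40,40,40,40,40,40,40],"slide":[[0,0,0],[0,0,0],[0,0,0],[0,0,-0.3],[0,0,-0.6],[0,0,-0.8],[0,0,-0.9],[0,0,-0.9],[0,0,-0.9],[0,0,-0.9]],"spin":[0,0,0,0,0,0,0,0,0,0]}' 15
python3 -m jog '{"jaw":[40,40,40,40,40],"slide":[[-0.7,0,0],[-0.9,0,0],[-0.7,0,0],[0,0,0],[0,0,0]],"spin":[0,0,0,0,0]}'
python3 - <<'E'
from h import *
m=env.camera_model("wrist");np.save("w8.npy",m,allow_pickle=True)
im=env.grab_frame("wrist")[:,:,::-1];x0,y0=207,75
cv2.imwrite("pics/c8.png",cv2.resize(im[y0:y0+115,x0:x0+150],None,fx=5,fy=5,interpolation=cv2.INTER_CUBIC))
E
```

```text
time_s: 25.45
ee_pos: [538.1, -167.0, 235.4]
ee_rot: [180.0, -0.0, 10.5]
force: [-0.3, -0.3, 0.2]
gripper_width: 39.8
gripper_force: 0.0
time_s: 25.95
ee_pos: [470.8, -179.7, 234.4]
ee_rot: [179.9, -0.1, 10.5]
force: [0.5, -0.1, -0.4]
gripper_width: 40.2
gripper_force: 0.0
```

View pics/c8.png

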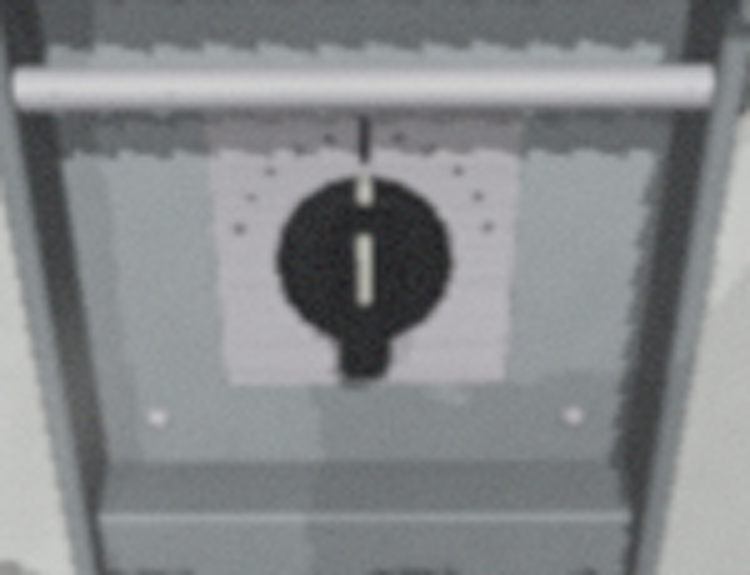

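The pointer, at (365,190) to (365,300), lines up with the index mark at (364,140). The cover is in the tray, the bystanders weren't touched and the robot is clear, so I'm handing it in.

```bash
python3 -c "
from workcell import env
print(env.job_done())"
```

```text
the job is handed in; nothing more can be done
None
```

I handed the job in at about 26 s: the cover is flat and right way up in the tray, the knob pointer is at the long index mark, and the vial, beaker and lamp were not touched; no verdict came back.

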